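# Open the push-to-open vial cupboard

## Robot

A 6-joint arm with a two-finger parallel gripper is mounted at the origin on a cart in front of the work surface, level with it; the furniture and walls round the work are solid. World frame = base frame: x ahead of the robot, y to its left, z up, the work surface at z = 0. Lengths are in mm, angles in rad, forces in N, time in s.
With the tool pointing down it reaches from about 300 to 875 mm from the base axis. Payload 6.4 kg.
Tool frame: the origin (TCP) lies on the centre line of the jaws, within the pads' length; the fingertips stand 19 mm ahead of it and the grasp point (between the pads) is the TCP; z points along the fingers, y is the direction in which the jaws open and shut (so a half turn about z gives the same grasp; the last joint's range is limited). The gripper opens to 88 mm and grips with 3 to 60 N. Pads are 18 mm wide; open, the fingers measure 123 mm over their backs; the gripper's body (75 mm by 187 mm) begins 45 mm behind the grasp point.
Start: joints at [-1.388, 0.181, 1.607, -0, 1.354, -0.206], TCP at [217.987, -532.093, 257.714] pointing down, gripper open.
Joint ranges: [-2.99, 2.99], [-0.89, 2.07], [0.3, 2.58], [-1.14, 4.28], [0, 2.63], [-3.12, 3.12]. Speed limits (rad/s): [2.57, 2.57, 3.01, 3.14, 3.14, 3.14].

## Interface

Orientations are given as a rotation vector (axis times angle).
In Python, from plant import arm gives the robot as it stands.
- The arm moves only by the shell command python3 -m crank 'ROWS'. ROWS is JSON, a list of rows, each an object with "linear": the shift along the tool's x, y, z in m, a list of three; "delta_rot": the turn, a rotation vector about the tool's x, y, z in rad, a list of three; "hand": the finger opening in m, from 0 to 0.0881. A call has 1 to 10 rows; each row is the pose to reach, as a shift and turn from the pose measured when the call began, along the tool's axes at that moment; what a row does not reach only later rows make up. A row lasts 1/10 s, in which the tool goes at most 50 mm and 8.59 degrees, less where a joint would pass 70% of its speed; a pose out of reach is approached as far as the arm can. A call with a gripper value outside its range is refused whole. The fingers move at their own pace and stop on an object; the grip force is fixed at half the most. Time passes only in rows, so rows that repeat a pose let the fingers close. It gives the time, the measured TCP pose, the force and the opening at its end, in the units of the state.
- arm.state(): the state, without advancing time (a new reading comes with each control period).
- arm.snapshot(name): name is "scene" or "top" or "wrist"; returns a dict with "img" (384x512x3 uint8, red, green, blue), "range_z" (384x512 float32, mm along the optical axis (not along the pixel's ray), 0 where there is no reading), "vfov" (degrees; the focal length in pixels is half the picture's height over the tangent of half this angle, whatever the lens; pixels are square), "cx", "cy" (the principal point, pixels), "T" (4x4, takes a point from camera to world coordinates); the wrist camera has in their place "hand_eye" (4x4, takes a point from camera to tool coordinates, whose origin is the TCP and whose axes are the flange's). Camera axes: x right, y down, z forward; pixel columns grow to the right and rows downward; lengths in mm; the calibration is good to about 2 mm. A picture is of the moment at which its call begins: read the wrist's pose just before it.
- arm.job_done(): hands the job in, once; it reports no verdict.
The state is a dict: "time": time; "joint_positions": joint angles; "qvel": joint speeds; "tau": joint torques, N m; "tool_pos": TCP position; "eef_rot": TCP orientation; "wrist_force": force on the tool from outside, world axes, zero at the start; "wrist_torque": the same for the moment, N m; "finger_gap": finger opening in mm.
Only numpy, scipy, OpenCV 4.12 (cv2) and the standard library are available. Lean on these libraries where they do the work, as an engineer would, in place of code of your own. Each camera call takes 0.05 s, during which the arm holds its last target.

## Task

Two small push-to-open cupboards stand on the table; neither door has a handle. With the fingertips, press the blue door near its free edge until its catch lets go and take the finger away so that the door springs ajar, then put the fingers behind the blue door and push it wide open, square to the cupboard front or a little further, so that the vials can be reached. Do not grip the door or anything else, and leave the yellow cupboard shut and the things on the table where they are.

Things in the scene. Friction and masses are not known exactly. Their poses are not given: they have to be found in the camera images.
- blue_cupboard: Fixed plywood cupboard with a blue door and vials inside, 130 mm deep (x), 180 mm wide (y), 150 mm high; origin at the centre of its underside on the table, x to its back, y to its left as seen from the robot, z up; the door side faces -x. The robot's fingers need not go inside it.
- blue_door (a joint): Hinge of the blue door, rad: 0 shut and caught, negative pressed in (stop at -0.035), positive open (stop at 1.75). Upright hinge at the door's left edge; the free right edge swings toward the robot. Flat slab 180 mm wide, 140 high (8 to 148 mm above the table), 14 thick, 7 mm off the cupboard's front, covering it. Once ajar it turns with slight friction (0.04 N m) and stays where left.
- blue_press (a point): Where to press: on the blue door's outer face, 155 mm from the hinge axis (25 mm from the free edge), 38 mm below the door's top. Moves with the door; its x axis points square into the door, y to the hinge, z up. About 3 N moves it in; about 3 mm trips the catch, the stop is at 5 mm; as the finger backs away a damped spring pushes the door out to 0.5 rad within a second.
- blue_inner (a point): Where to push from behind: on the blue door's inner face, 135 mm from the hinge axis, 38 mm below the door's top; axes as blue_press, its +x side is the gap behind the door (about 70 mm to the cupboard front at 0.5 rad). The spring plunger comes out 26 mm, 50 mm from the hinge; a steel catch tongue sticks out 30 mm behind the door near its free edge, 48 to 65 mm above the table.
- blue_hinge (a point): Point on the hinge axis of the blue door (upright), at the door's inner face and the height of its top edge, 148 mm above the table. Moves with nothing but the cupboard; axes as the door.
- yellow_cupboard: The same cupboard with a yellow door (sizes, axes and origin as blue_cupboard): to be left alone.
- yellow_door (a joint): Hinge of the yellow door, as blue_door: 0 shut; must stay shut.
- iodine_bottle: Loose brown bottle with black cap, 42 mm across, 78 mm high, origin at the centre of its underside; bystander.
- glass_beaker: Loose clear beaker, 75 mm across, 83 mm high, origin at the centre of its underside; bystander.
- tally_counter: Loose grey hand tally counter lying on the table, 43 x 64 x 22 mm, origin at the centre of its underside; bystander.

How it is judged (in metres and radians):
On the way, in this order (a step that is already met when the one before it is completed fails the run):
1. the blue door is pressed in until its catch lets go (value of joint blue_door below -0.012 rad).
2. the blue door has sprung ajar (more than 0.35 rad) with nothing touching it (value of joint blue_door above 0.35 rad and contact force between each of the arm, the fingers and blue_door_c0 below 0.2 N and contact force between each of the arm, the fingers and blue_door_c1 below 0.2 N), for 0.2 s.
At the end, for the whole second after the job is handed in: The blue door stands at rest, open by more than 1.3 rad (75 degrees); the yellow door is shut (less than 0.05 rad) (value of joint blue_door above 1.3 rad and velocity of joint blue_door between -0.05 and 0.05 rad/s and value of joint yellow_door below 0.05 rad); the robot touches nothing.
It fails at once if the yellow door comes open (value of joint yellow_door above 0.08 rad).
It fails at once if the blue door is gripped: fingers press on its outer and inner face at once (contact force between the fingers and blue_door_c0 above 2 N and contact force between the fingers and blue_door_c1 above 2 N).
It fails at once if a loose thing on the table is moved by more than 20 mm, lifted or tipped (distance of any of iodine_bottle, glass_beaker, tally_counter from where it was at the start of the episode above 0.02 m or angle between any of iodine_bottle, glass_beaker's own z axis and vertical above 0.4 rad).
It also fails if it takes over 48 s, if anything falls off the work surface, if the arm or the gripper's body presses on something with over 40 N, if the wrist force passes 120 N, or if a joint passes its speed limit or range.

## Working session

There is one attempt and no reset: what is moved stays moved. The work goes in short steps, Python scripts to look and compute and a shell command to move; the robot and the scene stay as the last step left them, time stands still between calls to the robot, and variables do not carry over. Pictures are saved under pics/ and viewed, and the job is handed in when it is done.

```bash
ls; mkdir -p pics; cat > h.py <<'E'
import numpy as np,cv2
from plant import arm
from scipy.spatial.transform import Rotation as R
def cam(name):
    s=arm.snapshot(name); s['f']=s['img'].shape[0]/2/np.tan(np.radians(s['vfov'])/2); return s
def pts(s,T=None):
    T=s['T'] if T is None else T
    z=s['range_z']; v,u=np.mgrid[:z.shape[0],:z.shape[1]]
    P=np.stack([(u-s['cx'])/s['f']*z,(v-s['cy'])/s['f']*z,z],-1)
    return P@np.array(T)[:3,:3].T+np.array(T)[:3,3]
def save(s,n): cv2.imwrite('pics/'+n+'.png',s['img'][:,:,::-1])
E
python3 - <<'E'
from h import *
print(arm.state())
for n in('scene','top'):
    s=cam(n); save(s,n+'0'); P=pts(s); np.savez(n+'0.npz',P=P,img=s['img'],z=s['range_z'],T=s['T'],f=s['f'],c=[s['cx'],s['cy']])
    print(n,s['f'],s['T'])
E
```

```text
pics
{'time': 0.0, 'joint_positions': array([-1.38830991e+00,  1.81517780e-01,  1.60800953e+00, -2.45239976e-05,
        1.35379057e+00, -2.06290656e-01]), 'qvel': array([ 3.43082796e-04,  4.53168037e-05,  5.54423088e-04, -7.93204731e-05,
        1.64899738e-03,  9.53588911e-04]), 'tau': array([ 9.19600207e-04, -4.33872700e+01, -3.41846788e+01,  7.02572241e-02,
        3.85366345e-02, -1.20238878e-04]), 'tool_pos': array([ 217.87865105, -531.57597993,  256.82245373]), 'eef_rot': array([-3.08072930e+00, -6.06525727e-01,  5.35228628e-06]), 'wrist_force': array([ 0.07967644, -0.02790079, -0.4362728 ]), 'wrist_torque': array([ 0.0434254 , -0.00317235, -0.01326109]), 'finger_gap': 88.27128640793912}
scene 365.05610520558946 [[-4.90025409e-02 -7.22139301e-01  6.90009841e-01 -3.62460737e+02]
 [-9.98634229e-01  4.79582252e-02 -2.07288282e-02  5.37551180e+01]
 [-1.81225458e-02 -6.90083211e-01 -7.23503100e-01  1.08787192e+03]
 [ 0.00000000e+00  0.00000000e+00  0.00000000e+00  1.00000000e+00]]
top 386.3366053919367 [[-2.97141960e-01 -8.68089475e-01  3.97652259e-01  5.41422847e+01]
 [-9.54816329e-01  2.72626643e-01 -1.18323674e-01  1.51785498e+02]
 [-5.69506502e-03 -4.14843799e-01 -9.09874820e-01  1.24624538e+03]
 [ 0.00000000e+00  0.00000000e+00  0.00000000e+00  1.00000000e+00]]
```

View pics/scene0.png

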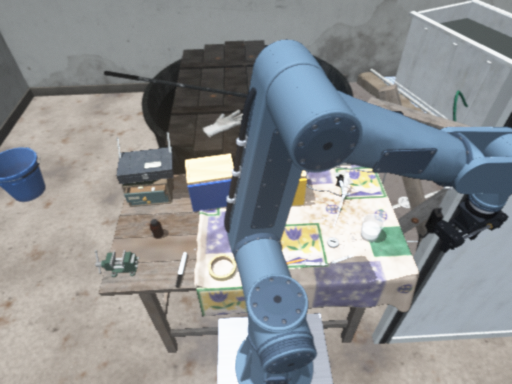

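View pics/top0.png

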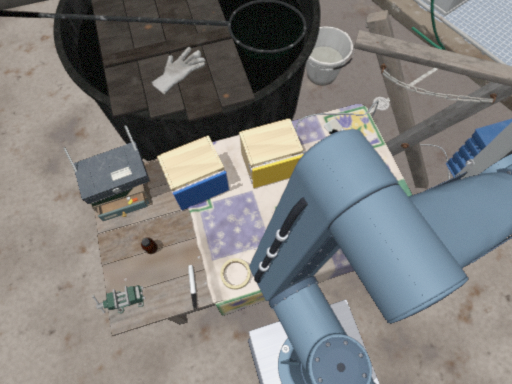

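The scene view shows the blue door around (210,195) and the iodine bottle at (157,229), with the beaker at (372,229). The yellow cupboard is half hidden by the arm. The top view shows the blue door at (203,190), the yellow one at (277,170) and the bottle at (149,245).

```bash
python3 - <<'E'
from h import *
for n in('scene0','top0'):
    d=np.load(n+'.npz'); P=d['P']; hsv=cv2.cvtColor(d['img'],cv2.COLOR_RGB2HSV)
    z=d['z']
    for nm,lo,hi in(('blue',(110,130,50),(125,255,255)),('yellow',(20,170,90),(32,255,255))):
        m=cv2.inRange(hsv,lo,hi)
        k,l,st,c=cv2.connectedComponentsWithStats(m)
        for i in range(1,k):
            if st[i,4]<100: continue
            q=P[(l==i)&(z>0)]; q=q[(q[:,2]>20)&(q[:,2]<144)&(q[:,0]>350)&(q[:,0]<1000)]
            if len(q)<60: continue
            # vertical plane fit via xy line
            vx,vy,x0,y0=cv2.fitLine(q[:,:2].astype(np.float32),cv2.DIST_HUBER,0,.01,.01).ravel()
            t=(q[:,:2]-[x0,y0])@[vx,vy]
            print(n,nm,st[i],len(q),'dir',vx,vy,'ctr',x0,y0,'t',np.percentile(t,[0,1,99,100]).round(1),'z',np.percentile(q[:,2],[0,1,99,100]).round())
    # tops: height 146-156 wood
    m=((P[...,2]>140)&(P[...,2]<162)&(z>0)&(P[...,0]<1000)&(P[...,0]>400)&(abs(P[...,1])<600)).astype(np.uint8)
    k,l,st,c=cv2.connectedComponentsWithStats(m)
    for i in range(1,k):
        if st[i,4]<150: continue
        q=P[l==i]; print(n,'top',st[i],cv2.minAreaRect(q[:,:2].astype(np.float32)),np.median(q[:,2]))
E
```

```text
scene0 top [117 149  56  32 267] ((684.3881225585938, 405.4543151855469), (114.43846893310547, 245.33966064453125), 39.16592788696289) 151.94930056272642
scene0 top [ 186  154   48   35 1264] ((675.5972290039062, 189.20883178710938), (160.9376220703125, 179.4957733154297), 7.510448455810547) 150.09070503772955
top0 yellow [253 158  45  29 606] 593 dir 0.0045744777 -0.9999895 ctr 593.5912 -64.7932 t [-70.6 -67.8  74.3  80.9] z [ 20.  22. 142. 144.]
top0 top [ 240  119   63   47 1919] ((678.9525756835938, -82.88894653320312), (134.93325805664062, 181.92977905273438), 0.5385580658912659) 150.4951870293437
top0 top [ 158  136   66   54 2056] ((684.7072143554688, 188.50238037109375), (133.98390197753906, 179.9398956298828), 8.055331230163574) 150.4327017074013
top0 top [252 153  51  18 225] ((599.806884765625, -79.55064392089844), (17.677486419677734, 173.51295471191406), 0.2188885658979416) 147.05178491608376
top0 top [173 170  54  26 249] ((605.459228515625, 177.22821044921875), (16.711427688598633, 177.80921936035156), 8.381232261657715) 146.7162223447001
top0 top [ 83 175  66  27 263] ((658.2974853515625, 431.6557922363281), (11.898061752319336, 205.4857177734375), 7.32852029800415) 151.92071306793014
```

```bash
python3 - <<'E'
from h import *
for n in('scene0','top0'):
    d=np.load(n+'.npz'); P=d['P']; z=d['z']
    m=((P[...,2]>10)&(P[...,2]<140)&(z>0)&(P[...,0]<900)&(P[...,0]>250)&(abs(P[...,1])<600)).astype(np.uint8)
    k,l,st,c=cv2.connectedComponentsWithStats(m)
    for i in range(1,k):
        if st[i,4]<25: continue
        q=P[l==i]; print(n,st[i],np.percentile(q,[3,50,97],axis=0).round().tolist())
    cv2.imwrite('pics/z'+n+'.png',cv2.resize(d['img'][90:310,80:430,::-1],None,fx=2.2,fy=2.2,interpolation=cv2.INTER_CUBIC))
E
```

```text
scene0 [ 119  154   55   52 1351] [[604.0, 351.0, 15.0], [647.0, 429.0, 94.0], [714.0, 518.0, 136.0]]
scene0 [292 171  59  45 534] [[592.0, -365.0, 11.0], [621.0, -272.0, 40.0], [760.0, -133.0, 130.0]]
scene0 [195 178  37   6  39] [[631.0, 120.0, 53.0], [696.0, 185.0, 68.0], [723.0, 252.0, 136.0]]
scene0 [ 188  182   43  104 1284] [[286.0, 129.0, 11.0], [595.0, 223.0, 52.0], [609.0, 261.0, 135.0]]
scene0 [361 214  24  28 502] [[401.0, -421.0, 15.0], [436.0, -387.0, 54.0], [472.0, -354.0, 84.0]]
scene0 [150 219  14  19 192] [[471.0, 372.0, 11.0], [481.0, 388.0, 52.0], [501.0, 408.0, 79.0]]
scene0 [418 232  26  28 524] [[316.0, -595.0, 12.0], [322.0, -547.0, 65.0], [361.0, -526.0, 132.0]]
scene0 [327 237  12  10  99] [[390.0, -265.0, 11.0], [404.0, -247.0, 19.0], [425.0, -229.0, 24.0]]
scene0 [ 95 250  45  26 670] [[323.0, 442.0, 11.0], [341.0, 501.0, 51.0], [371.0, 570.0, 73.0]]
scene0 [176 252  11  36 134] [[267.0, 278.0, 11.0], [325.0, 289.0, 14.0], [389.0, 301.0, 19.0]]
scene0 [208 254  28  27 305] [[280.0, 108.0, 12.0], [320.0, 150.0, 24.0], [370.0, 193.0, 28.0]]
top0 [378  59  12
[... 434 characters left out ...]
17.0], [694.0, 174.0, 134.0]]
top0 [ 175  174   55  129 1434] [[282.0, 97.0, 11.0], [592.0, 222.0, 40.0], [611.0, 257.0, 135.0]]
top0 [  86  178   67   44 1466] [[603.0, 355.0, 40.0], [644.0, 432.0, 100.0], [670.0, 516.0, 136.0]]
top0 [172 179  27  13  55] [[608.0, 185.0, 12.0], [674.0, 232.0, 16.0], [684.0, 266.0, 140.0]]
top0 [141 237  17  17 192] [[471.0, 370.0, 14.0], [482.0, 385.0, 59.0], [502.0, 406.0, 81.0]]
top0 [220 258  31  31 308] [[279.0, 105.0, 13.0], [324.0, 149.0, 24.0], [369.0, 192.0, 29.0]]
top0 [189 265   8  43 188] [[266.0, 276.0, 11.0], [324.0, 288.0, 15.0], [390.0, 299.0, 19.0]]
top0 [ 92 285  54  28 744] [[323.0, 439.0, 12.0], [346.0, 499.0, 58.0], [371.0, 568.0, 73.0]]
```

```bash
cat >> h.py <<'E'
C=np.array([684.2,188.5]);yaw=np.radians(8.1)
ux=np.array([np.cos(yaw),np.sin(yaw)]);uy=np.array([-ux[1],ux[0]])
H=C-72*ux+90*uy
def door(th,r,off):  # r from hinge, off along +n from inner face
    d=-uy*np.cos(th)-ux*np.sin(th); n=ux*np.cos(th)-uy*np.sin(th)
    return H+r*d+off*n
def rows(xyz,yw=yaw):
    s=arm.state(); Rm=R.from_rotvec(s['eef_rot'])
    Rt=R.from_euler('z',yw)*R.from_euler('x',np.pi)
    return (Rm.inv().apply(np.array(xyz)-s['tool_pos'])/1000).round(4),(Rm.inv()*Rt).as_rotvec().round(3)
E
python3 - <<'E'
from h import *
print(H,door(0,155,-14),C)
s=cam('wrist');print(s['hand_eye'].round(1)); save(s,'w0')
p=door(0,155,-14-45); print(p,rows([*p,240]))
E
```

```text
[600.23718577 267.45724049] [608.21654551 112.0309563 ] [684.2 188.5]
[[   0.    -1.    -0.3   68.6]
 [   1.     0.     0.     1. ]
 [   0.    -0.3    1.  -127.7]
 [   0.     0.     0.     1. ]]
[563.66548092 105.69040086] (array([ 0.5616, -0.4587,  0.0178]), array([-0.001, -0.   ,  0.247]))
```

```bash
python3 -m crank '[{"linear":[0.05,-0.04,0],"delta_rot":[0,0,0.05],"hand":0},{"linear":[0.09,-0.075,0],"delta_rot":[0,0,0.1],"hand":0},{"linear":[0.13,-0.105,0],"delta_rot":[0,0,0.15],"hand":0},{"linear":[0.17,-0.135,0],"delta_rot":[0,0,0.2],"hand":0},{"linear":[0.21,-0.17,0],"delta_rot":[0,0,0.247],"hand":0},{"linear":[0.25,-0.2,0],"delta_rot":[0,0,0.247],"hand":0},{"linear":[0.29,-0.235,0],"delta_rot":[0,0,0.247],"hand":0},{"linear":[0.33,-0.27,0],"delta_rot":[0,0,0.247],"hand":0},{"linear":[0.36,-0.295,0],"delta_rot":[0,0,0.247],"hand":0},{"linear":[0.39,-0.32,0],"delta_rot":[0,0,0.247],"hand":0}]'
python3 - <<'E'
from h import *
p=door(0,155,-14-45); print(p,rows([*p,240]))
E
```

```text
time: 1.15
tool_pos: [455.7, -90.0, 257.6]
eef_rot: [-3.133, -0.222, -0.0]
wrist_force: [0.6, -0.8, 0.0]
finger_gap: 10.1
[563.66548092 105.69040086] (array([ 0.1346, -0.1785,  0.0179]), array([-0.001, -0.   ,  0.   ]))
```

```bash
python3 -m crank '[{"linear":[0.03,-0.04,0],"delta_rot":[0,0,0],"hand":0},{"linear":[0.06,-0.08,0],"delta_rot":[0,0,0],"hand":0},{"linear":[0.09,-0.12,0.01],"delta_rot":[0,0,0],"hand":0},{"linear":[0.12,-0.16,0.017],"delta_rot":[0,0,0],"hand":0},{"linear":[0.1346,-0.1785,0.018],"delta_rot":[0,0,0],"hand":0},{"linear":[0.1346,-0.1785,0.018],"delta_rot":[0,0,0],"hand":0},{"linear":[0.1346,-0.1785,0.018],"delta_rot":[0,0,0],"hand":0}]'
python3 - <<'E'
from h import *
st=arm.state()
s=cam('top'); save(s,'top1'); s=cam('scene');save(s,'scene1')
w=cam('wrist'); save(w,'w1')
T=np.eye(4);T[:3,:3]=R.from_rotvec(st['eef_rot']).as_matrix();T[:3,3]=st['tool_pos']
P=pts(w,T@w['hand_eye']); np.savez('w1.npz',P=P,img=w['img'],z=w['range_z'])
hsv=cv2.cvtColor(w['img'],cv2.COLOR_RGB2HSV)
m=cv2.inRange(hsv,(105,130,40),(128,255,255))>0
q=P[m&(w['range_z']>0)]; print(len(q))
if len(q):
  print(np.percentile(q,[1,50,99],axis=0).round())
  loc=(q[:,:2]-C)@np.array([ux,uy]).T
  print('local',np.percentile(loc,[1,50,99],axis=0).round(1))
p=door(0,155,-14-35); print(p,rows([*p,118]))
E
```

```text
time: 1.85
tool_pos: [563.3, 106.0, 239.3]
eef_rot: [-3.133, -0.225, 0.002]
wrist_force: [-0.5, -0.1, 0.3]
finger_gap: 0.4
2608
[[590.  93. 146.]
 [605. 179. 148.]
 [620. 265. 150.]]
local [[-84.4 -84.9]
 [-79.6   1.7]
 [-75.2  88.5]]
[573.56571749 107.09941318] (array([ 0.0105, -0.001 ,  0.1219]), array([-0.001, -0.   , -0.001]))
```

View pics/w1.png

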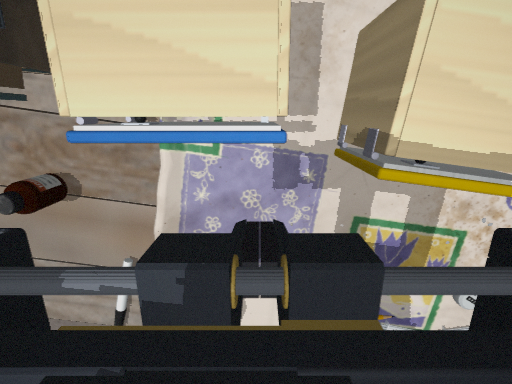

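View pics/scene1.png

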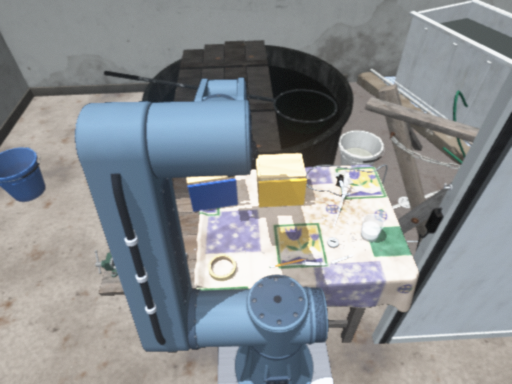

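Wrist view: the blue door's top edge runs from (68,136) to (286,136), and the closed fingers are at (260,260). In cupboard axes the door measures x -84 to -75 and y ±88, which agrees with the model. Next I'll descend in front of the press point.

```bash
python3 -m crank '[{"linear":[0.003,0,0.04],"delta_rot":[0,0,0],"hand":0},{"linear":[0.006,0,0.08],"delta_rot":[0,0,0],"hand":0},{"linear":[0.01,-0.001,0.115],"delta_rot":[0,0,0],"hand":0},{"linear":[0.0105,-0.001,0.122],"delta_rot":[0,0,0],"hand":0},{"linear":[0.0105,-0.001,0.122],"delta_rot":[0,0,0],"hand":0},{"linear":[0.0105,-0.001,0.122],"delta_rot":[0,0,0],"hand":0}]'
python3 -m crank '[{"linear":[0.01,0,0],"delta_rot":[0,0,0],"hand":0},{"linear":[0.018,0,0],"delta_rot":[0,0,0],"hand":0},{"linear":[0.022,0,0],"delta_rot":[0,0,0],"hand":0},{"linear":[0.022,0,0],"delta_rot":[0,0,0],"hand":0}]'
python3 -m crank '[{"linear":[0.002,0,0],"delta_rot":[0,0,0],"hand":0},{"linear":[0.002,0,0],"delta_rot":[0,0,0],"hand":0}]'
```

```text
time: 2.6
tool_pos: [574.8, 106.5, 120.0]
eef_rot: [-3.133, -0.219, -0.004]
wrist_force: [-0.4, -0.3, 1.1]
finger_gap: 0.6
time: 3.0
tool_pos: [597.7, 109.7, 120.7]
eef_rot: [-3.134, -0.219, -0.007]
wrist_force: [-0.4, -1.0, -0.2]
finger_gap: 1.0
time: 3.2
tool_pos: [599.4, 110.1, 120.5]
eef_rot: [-3.133, -0.219, -0.006]
wrist_force: [-0.9, -0.5, 0.0]
finger_gap: 0.3
```

```bash
python3 -m crank '[{"linear":[0.002,0,0],"delta_rot":[0,0,0],"hand":0},{"linear":[0.002,0,0],"delta_rot":[0,0,0],"hand":0}]'
python3 -m crank '[{"linear":[0.0015,0,0],"delta_rot":[0,0,0],"hand":0},{"linear":[0.0015,0,0],"delta_rot":[0,0,0],"hand":0}]'
python3 -m crank '[{"linear":[0.001,0,0],"delta_rot":[0,0,0],"hand":0},{"linear":[0.001,0,0],"delta_rot":[0,0,0],"hand":0}]'
```

```text
time: 3.4
tool_pos: [600.8, 110.2, 120.4]
eef_rot: [-3.134, -0.22, -0.003]
wrist_force: [-4.6, -1.7, 2.9]
finger_gap: 0.6
time: 3.6
tool_pos: [602.1, 110.3, 120.3]
eef_rot: [-3.134, -0.22, -0.002]
wrist_force: [-4.4, -1.0, 3.3]
finger_gap: 0.7
time: 3.8
tool_pos: [603.2, 110.4, 120.3]
eef_rot: [3.134, 0.22, 0.002]
wrist_force: [-3.8, -1.4, 2.1]
finger_gap: 0.4
```

```bash
python3 -m crank '[{"linear":[0.001,0,0],"delta_rot":[0,0,0],"hand":0},{"linear":[0.001,0,0],"delta_rot":[0,0,0],"hand":0}]'
python3 -m crank '[{"linear":[0.001,0,0],"delta_rot":[0,0,0],"hand":0},{"linear":[0.001,0,0],"delta_rot":[0,0,0],"hand":0}]'
```

```text
time: 4.0
tool_pos: [604.4, 110.5, 120.3]
eef_rot: [3.134, 0.22, 0.003]
wrist_force: [-2.9, -1.8, 1.0]
finger_gap: 0.4
time: 4.2
tool_pos: [604.8, 110.5, 120.3]
eef_rot: [3.134, 0.22, 0.0]
wrist_force: [-6.3, -4.1, 4.5]
finger_gap: 0.6
```

```bash
python3 -m crank '[{"linear":[0.001,0,0],"delta_rot":[0,0,0],"hand":0},{"linear":[0.001,0,0],"delta_rot":[0,0,0],"hand":0}]'
```

```text
time: 4.4
tool_pos: [604.9, 110.5, 120.2]
eef_rot: [3.133, 0.22, -0.004]
wrist_force: [-8.5, -3.6, 5.9]
finger_gap: 0.5
```

Force rises at about 4.5–5 mm of travel, so the door is on its stop. Backing away now.

```bash
python3 -m crank '[{"linear":[-0.05,0.01,0],"delta_rot":[0,0,0],"hand":0},{"linear":[-0.095,0.02,0],"delta_rot":[0,0,0],"hand":0},{"linear":[-0.14,0.02,0],"delta_rot":[0,0,0],"hand":0},{"linear":[-0.15,0.02,0],"delta_rot":[0,0,0],"hand":0},{"linear":[-0.15,0.02,0],"delta_rot":[0,0,0],"hand":0},{"linear":[-0.15,0.02,0],"delta_rot":[0,0,0],"hand":0},{"linear":[-0.15,0.02,0],"delta_rot":[0,0,0],"hand":0},{"linear":[-0.15,0.02,0],"delta_rot":[0,0,0],"hand":0},{"linear":[-0.15,0.02,0],"delta_rot":[0,0,0],"hand":0},{"linear":[-0.15,0.02,0],"delta_rot":[0,0,0],"hand":0}]'
python3 -m crank '[{"linear":[0,0,-0.04],"delta_rot":[0,0,0],"hand":0},{"linear":[0,0,-0.08],"delta_rot":[0,0,0],"hand":0},{"linear":[0,0,-0.12],"delta_rot":[0,0,0],"hand":0},{"linear":[0,0,-0.12],"delta_rot":[0,0,0],"hand":0},{"linear":[0,0,-0.12],"delta_rot":[0,0,0],"hand":0}]'
python3 - <<'E'
from h import *
st=arm.state()
w=cam('wrist'); save(w,'w2'); s=cam('top'); save(s,'top2')
T=np.eye(4);T[:3,:3]=R.from_rotvec(st['eef_rot']).as_matrix();T[:3,3]=st['tool_pos']
for nm,s,P in(('w',w,pts(w,T@w['hand_eye'])),('t',s,pts(s))):
  hsv=cv2.cvtColor(s['img'],cv2.COLOR_RGB2HSV)
  m=cv2.inRange(hsv,(105,130,40),(128,255,255))>0
  q=P[m&(s['range_z']>0)]; q=q[(q[:,2]>60)&(q[:,2]<152)&(abs(q[:,0]-560)<130)&(abs(q[:,1]-180)<130)]; 
  if len(q)<20: continue
  vx,vy,x0,y0=cv2.fitLine(q[:,:2].astype(np.float32),cv2.DIST_HUBER,0,.01,.01).ravel()
  a=np.degrees(np.arctan2(vy,vx)); print(nm,len(q),np.percentile(q,[1,50,99],axis=0).round().tolist(),'dir deg',a,(x0,y0))
E
```

```text
time: 5.4
tool_pos: [459.5, 69.8, 120.5]
eef_rot: [3.133, 0.221, -0.004]
wrist_force: [0.1, -0.2, -0.2]
finger_gap: 0.6
time: 5.9
tool_pos: [460.4, 69.9, 241.3]
eef_rot: [3.133, 0.221, -0.001]
wrist_force: [-0.6, 1.0, -0.1]
finger_gap: 0.4
w 2841 [[528.0, 102.0, 105.0], [558.0, 180.0, 148.0], [584.0, 253.0, 150.0]] dir deg 69.94107 (np.float32(557.5789), np.float32(178.41217))
t 398 [[548.0, 167.0, 62.0], [567.0, 217.0, 111.0], [588.0, 268.0, 151.0]] dir deg 69.38764 (np.float32(567.54474), np.float32(217.00218))
```

View pics/w2.png

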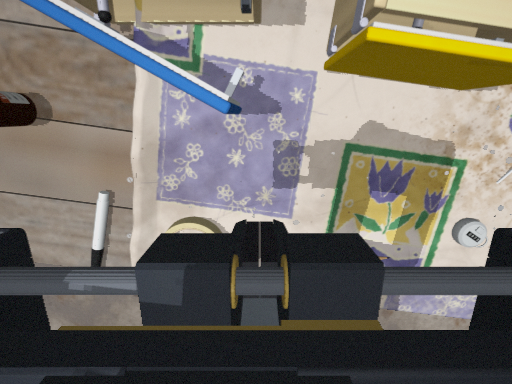

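The wrist view shows the blue door ajar, with its free edge at (235,107) and nothing touching it. The tongue is at (236,82). Both views put its line at about 70°, so it is open about 0.49 rad.

```bash
python3 - <<'E'
from h import *
p=door(.49,140,32); print(p,rows([*p,241]),rows([*p,120]))
E
```

```text
[582.48687855 124.94784925] (array([ 0.13  , -0.0371, -0.0025]), array([-0.   ,  0.005, -0.001])) (array([ 0.1306, -0.0371,  0.1185]), array([-0.   ,  0.005, -0.001]))
```

```bash
python3 -m crank '[{"linear":[0.045,-0.013,0],"delta_rot":[0,0,0],"hand":0},{"linear":[0.09,-0.026,0],"delta_rot":[0,0,0],"hand":0},{"linear":[0.13,-0.037,0],"delta_rot":[0,0,0],"hand":0},{"linear":[0.13,-0.037,0],"delta_rot":[0,0,0],"hand":0},{"linear":[0.13,-0.037,0],"delta_rot":[0,0,0],"hand":0},{"linear":[0.13,-0.037,0],"delta_rot":[0,0,0],"hand":0}]'
python3 - <<'E'
from h import *
st=arm.state(); w=cam('wrist'); save(w,'w3'); save(cam('top'),'top3')
p=door(.49,140,32); print(p,rows([*p,120]))
E
```

```text
time: 6.6
tool_pos: [581.1, 124.5, 237.1]
eef_rot: [3.134, 0.221, -0.013]
wrist_force: [-0.5, -0.7, -0.1]
finger_gap: 0.9
[582.48687855 124.94784925] (array([ 0.0017, -0.0004,  0.1184]), array([-0.   ,  0.006, -0.001]))
```

View pics/w3.png

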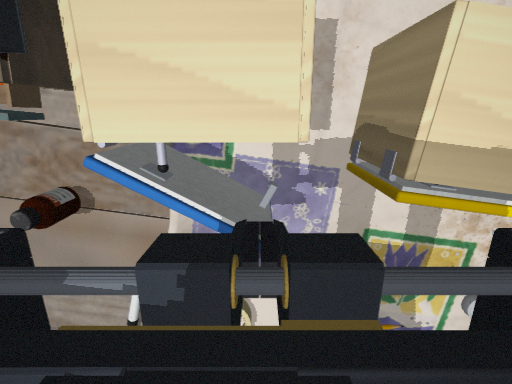

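```bash
python3 - <<'E'
from h import *
st=arm.state(); w=cam('wrist')
T=np.eye(4);T[:3,:3]=R.from_rotvec(st['eef_rot']).as_matrix();T[:3,3]=st['tool_pos']
M=np.linalg.inv(T@w['hand_eye'])
im=w['img'][:,:,::-1].copy()
def pr(p):
    c=M@[*p,1]; return int(w['cx']+w['f']*c[0]/c[2]),int(w['cy']+w['f']*c[1]/c[2])
p=door(.49,140,32)
for z,c in((148,(0,0,255)),(101,(0,255,255))):
    pl=[pr([*(p+a*ux+b*uy),z]) for a,b in((9,17.5),(9,-17.5),(-9,-17.5),(-9,17.5))]
    cv2.polylines(im,[np.array(pl)],True,c,1)
for r in(0,180):
  for o in (0,-14): cv2.circle(im,pr([*door(.49,r,o),148]),3,(0,255,0),1)
cv2.imwrite('pics/w3b.png',im)
E
```

```text
(no output)
```

View pics/w3b.png

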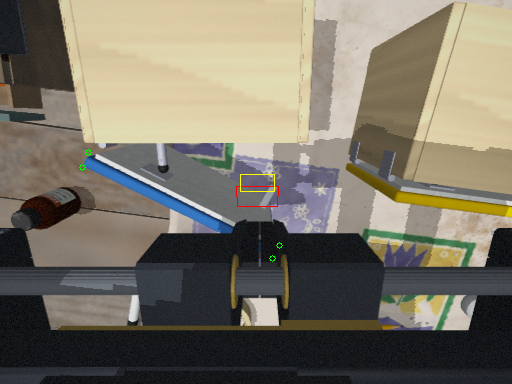

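The projected finger outline lies just behind the door's inner top edge and is clear of the cupboard. The hinge marks agree with the picture. Descending.

```bash
python3 -m crank '[{"linear":[0.002,0,0.035],"delta_rot":[0,0,0],"hand":0},{"linear":[0.002,0,0.07],"delta_rot":[0,0,0],"hand":0},{"linear":[0.002,0,0.1],"delta_rot":[0,0,0],"hand":0},{"linear":[0.002,0,0.117],"delta_rot":[0,0,0],"hand":0},{"linear":[0.002,0,0.117],"delta_rot":[0,0,0],"hand":0},{"linear":[0.002,0,0.117],"delta_rot":[0,0,0],"hand":0}]'
python3 - <<'E'
from h import *
print(arm.state()['wrist_force'])
for th in np.arange(.49,1.56,.1):
    off=9*np.cos(th)+17.5*np.sin(th)
    p=door(th,138,off); print(round(th,2),p.round(),rows([*p,120])[0].round(3))
E
```

```text
time: 7.35
tool_pos: [583.2, 124.4, 122.6]
eef_rot: [3.134, 0.219, -0.007]
wrist_force: [0.4, -0.1, 0.4]
finger_gap: 0.7
[ 0.41191437 -0.05555405  0.44691476]
0.49 [568. 132.] [-0.014 -0.01   0.003]
0.59 [556. 136.] [-0.026 -0.015  0.003]
0.69 [544. 140.] [-0.037 -0.021  0.003]
0.79 [532. 146.] [-0.048 -0.029  0.003]
0.89 [520. 153.] [-0.058 -0.037  0.003]
0.99 [510. 162.] [-0.068 -0.047  0.003]
1.09 [500. 171.] [-0.076 -0.058  0.003]
1.19 [490. 182.] [-0.084 -0.07   0.003]
1.29 [482. 193.] [-0.09  -0.082  0.003]
1.39 [475. 206.] [-0.096 -0.096  0.003]
1.49 [470. 219.] [-0.099 -0.11   0.003]
```

```bash
python3 -m crank '[{"linear":[-0.007,-0.005,0],"delta_rot":[0,0,0],"hand":0},{"linear":[-0.014,-0.01,0],"delta_rot":[0,0,0],"hand":0},{"linear":[-0.02,-0.012,0],"delta_rot":[0,0,0],"hand":0},{"linear":[-0.026,-0.015,0],"delta_rot":[0,0,0],"hand":0},{"linear":[-0.032,-0.018,0],"delta_rot":[0,0,0],"hand":0},{"linear":[-0.037,-0.021,0],"delta_rot":[0,0,0],"hand":0},{"linear":[-0.043,-0.025,0],"delta_rot":[0,0,0],"hand":0},{"linear":[-0.048,-0.029,0],"delta_rot":[0,0,0],"hand":0},{"linear":[-0.053,-0.033,0],"delta_rot":[0,0,0],"hand":0},{"linear":[-0.058,-0.037,0],"delta_rot":[0,0,0],"hand":0}]'
python3 - <<'E'
from h import *
print(arm.state()['wrist_force'])
save(cam('top'),'top4')
for th in np.arange(.89,1.61,.1):
    off=9*np.cos(th)+17.5*np.sin(th)
    p=door(th,138,off); print(round(th,2),p.round(),rows([*p,120])[0].round(3))
E
```

```text
time: 8.35
tool_pos: [520.2, 153.3, 122.9]
eef_rot: [3.134, 0.219, -0.007]
wrist_force: [0.6, 0.4, 0.8]
finger_gap: 0.4
[0.58467091 0.40776401 0.82540109]
0.89 [520. 153.] [0.001 0.001 0.003]
0.99 [510. 162.] [-0.008 -0.009  0.003]
1.09 [500. 171.] [-0.017 -0.02   0.003]
1.19 [490. 182.] [-0.025 -0.032  0.003]
1.29 [482. 193.] [-0.031 -0.044  0.003]
1.39 [475. 206.] [-0.036 -0.058  0.003]
1.49 [470. 219.] [-0.04  -0.072  0.003]
1.59 [465. 233.] [-0.042 -0.086  0.003]
```

View pics/top4.png

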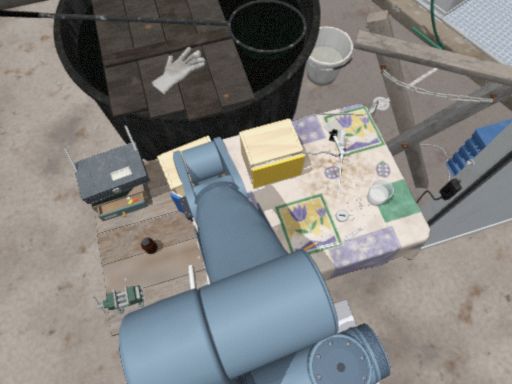

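The top view shows the arm hiding the door. The yellow cupboard is shut at (275,160) and the bottle is undisturbed at (149,245). Continuing the push.

```bash
python3 -m crank '[{"linear":[-0.005,-0.005,0],"delta_rot":[0,0,0],"hand":0},{"linear":[-0.009,-0.01,0],"delta_rot":[0,0,0],"hand":0},{"linear":[-0.013,-0.015,0],"delta_rot":[0,0,0],"hand":0},{"linear":[-0.017,-0.021,0],"delta_rot":[0,0,0],"hand":0},{"linear":[-0.021,-0.027,0],"delta_rot":[0,0,0],"hand":0},{"linear":[-0.025,-0.033,0],"delta_rot":[0,0,0],"hand":0},{"linear":[-0.028,-0.039,0],"delta_rot":[0,0,0],"hand":0},{"linear":[-0.031,-0.045,0],"delta_rot":[0,0,0],"hand":0},{"linear":[-0.034,-0.052,0],"delta_rot":[0,0,0],"hand":0},{"linear":[-0.036,-0.058,0],"delta_rot":[0,0,0],"hand":0}]'
python3 -m crank '[{"linear":[-0.002,-0.006,0],"delta_rot":[0,0,0],"hand":0},{"linear":[-0.004,-0.012,0],"delta_rot":[0,0,0],"hand":0},{"linear":[-0.005,-0.018,0],"delta_rot":[0,0,0],"hand":0},{"linear":[-0.006,-0.022,0],"delta_rot":[0,0,0],"hand":0},{"linear":[-0.006,-0.026,0],"delta_rot":[0,0,0],"hand":0},{"linear":[-0.006,-0.028,0],"delta_rot":[0,0,0],"hand":0},{"linear":[-0.006,-0.028,0],"delta_rot":[0,0,0],"hand":0}]'
```

```text
time: 9.4
tool_pos: [475.2, 206.7, 122.9]
eef_rot: [-3.134, -0.22, 0.008]
wrist_force: [0.9, -0.3, -0.3]
finger_gap: 0.1
time: 10.1
tool_pos: [465.3, 233.8, 122.9]
eef_rot: [-3.134, -0.221, 0.009]
wrist_force: [-0.1, -0.2, -0.2]
finger_gap: 0.4
```

Backing away from the inner face (tool +y), then up, then looking.

```bash
python3 -m crank '[{"linear":[0,0.015,0],"delta_rot":[0,0,0],"hand":0},{"linear":[0,0.04,0],"delta_rot":[0,0,0],"hand":0},{"linear":[-0.01,0.07,0],"delta_rot":[0,0,0],"hand":0},{"linear":[-0.02,0.09,-0.03],"delta_rot":[0,0,0],"hand":0},{"linear":[-0.03,0.1,-0.07],"delta_rot":[0,0,0],"hand":0},{"linear":[-0.04,0.12,-0.11],"delta_rot":[0,0,0],"hand":0},{"linear":[-0.05,0.14,-0.14],"delta_rot":[0,0,0],"hand":0},{"linear":[-0.05,0.14,-0.14],"delta_rot":[0,0,0],"hand":0},{"linear":[-0.05,0.14,-0.14],"delta_rot":[0,0,0],"hand":0}]'
python3 - <<'E'
from h import *
st=arm.state()
w=cam('wrist'); save(w,'w5'); s=cam('top'); save(s,'top5')
T=np.eye(4);T[:3,:3]=R.from_rotvec(st['eef_rot']).as_matrix();T[:3,3]=st['tool_pos']
for nm,s,P in(('w',w,pts(w,T@w['hand_eye'])),('t',s,pts(s))):
  hsv=cv2.cvtColor(s['img'],cv2.COLOR_RGB2HSV)
  m=cv2.inRange(hsv,(105,130,40),(128,255,255))>0
  q=P[m&(s['range_z']>0)]; q=q[(q[:,2]>60)&(q[:,2]<152)&(abs(q[:,0]-530)<150)&(abs(q[:,1]-200)<130)]; 
  if len(q)<20: continue
  vx,vy,x0,y0=cv2.fitLine(q[:,:2].astype(np.float32),cv2.DIST_HUBER,0,.01,.01).ravel()
  print(nm,len(q),np.percentile(q,[1,50,99],axis=0).round().tolist(),'dir',np.degrees(np.arctan2(vy,vx)))
E
```

```text
time: 11.0
tool_pos: [436.4, 87.2, 263.4]
eef_rot: [3.134, 0.217, -0.006]
wrist_force: [-1.0, 0.6, -0.3]
finger_gap: 0.7
w 2364 [[424.0, 249.0, 106.0], [503.0, 263.0, 148.0], [567.0, 275.0, 150.0]] dir 8.048754
t 109 [[420.0, 251.0, 71.0], [489.0, 263.0, 148.0], [592.0, 277.0, 152.0]] dir 7.6645665
```

View pics/w5.png

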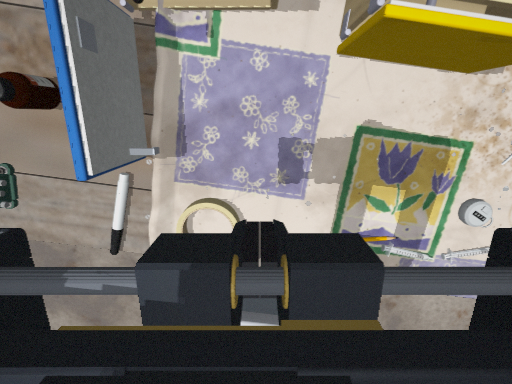

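View pics/top5.png

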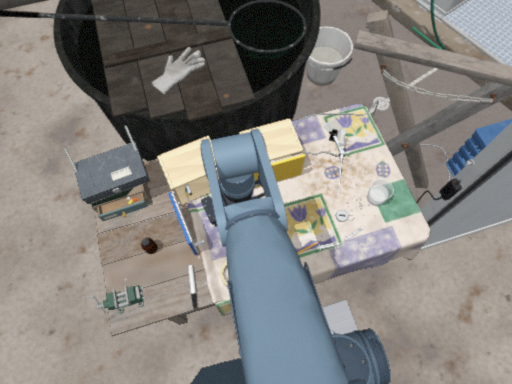

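The door runs at 8.0° and 7.7° in the two views, against 98° when shut, so it is open about 1.57 rad. In the wrist view it stands square from (55,10) to (85,178), clear of the gripper. The yellow door is shut, the bottle is still at (149,245) in the top view, and the beaker at (381,193) and the counter stand upright on the table.

```bash
python3 -c "
from plant import arm
print(arm.job_done())"
```

```text
the job is handed in; nothing more can be done
None
```

The blue door is wide open at about 1.57 rad (90°), square to the cupboard front, and I handed the job in at about 11 s.

- **Press:** I pushed the door in with the closed fingertips, about 4.5 mm to its stop at roughly 10 N. When I backed away it sprang to about 0.49 rad with nothing touching it.
- **Opening:** I lowered the fingers behind the door, pushed it round, then backed off and lifted clear.
- **Last checks:** The wrist and top views put the door at about 8° against 98° when shut, agreeing to within half a degree. Wrist force was about 1 N, the same as in free air. By eye, the yellow door looks shut and the bottle, beaker and counter look undisturbed, but I did not re-measure them. No check failed, and the hand-in gives no verdict.

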